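# Put the draining discs away in their cassette

## Task

Put the two draining discs away in the wooden cassette, handles facing out: first slide the large disc into the wide lower slot until it meets the back stop, then the small disc into the narrow upper slot in the same way. Leave both lying flat and let go, and do not shift the jar, the ceramic lamb or the roll of tape.

Things in the scene. Friction and masses are not known exactly. Their poses are not given: they have to be found in the camera images.
- large_disc_centre (a point): Centre of the large disc, half-way up its plate. A flat round aluminium plate with drain holes, 120 mm across and 6 mm thick, starting flat on the worktop, weight about 0.14 kg. Own z is the plate's normal (up); own +x points from its handle to the plate's centre.
- large_disc_handle (a point): Grip point on the large disc's black handle, 103.3 mm from the plate's centre along its own -x and 40 mm above its underside. A straight bar 60 mm long, 20 mm wide along the disc's y (grip across this), 12 mm thick; it rises from the rim leaning away from the plate, 27 degrees from vertical; top end 22 mm beyond this point, root 38 mm before it. Axes as the disc.
- small_disc_centre (a point): Centre of the small disc, half-way up its plate. A flat round aluminium plate with drain holes, 90 mm across and 6 mm thick, starting flat on the worktop, weight about 0.1 kg. Own z is the plate's normal (up); own +x points from its handle to the plate's centre.
- small_disc_handle (a point): Grip point on the small disc's black handle, 88.3 mm from the plate's centre along its own -x and 40 mm above its underside. A straight bar 60 mm long, 20 mm wide along the disc's y (grip across this), 12 mm thick; it rises from the rim leaning away from the plate, 27 degrees from vertical; top end 22 mm beyond this point, root 38 mm before it. Axes as the disc.
- cassette: Fixed plywood block with two slots in its front, 150 mm wide, 125 mm deep, 316 mm high. Origin at its underside, 50 mm behind the front face, midway across; own +x is straight in from the front. A steel hood plate on top (top at 320 mm) overhangs the front face by 24 mm: an upright gripper would hit it, one that leans out by 20 degrees or more, as the handles do, clears it. A loaded disc's handle stays out in front.
- large_slot (a point): Where the large disc's centre lies when fully home in the lower slot, resting on its floor; axes as the cassette. The slot is 128 mm wide and 22 mm high, its floor 140 mm over the worktop (3 mm below this point). Front face 50 mm before this point; a back stop 60 mm behind it stops the rim.
- small_slot (a point): Where the small disc's centre lies when fully home in the upper slot, resting on its floor; axes as the cassette. The slot is 98 mm wide and 22 mm high, its floor 210 mm over the worktop (3 mm below this point). Front face 35 mm before this point; a back stop 45 mm behind it stops the rim. A disc here leaves its handle in the gripper's way at the lower slot.
- jar: Bystander: jam jar with a red lid, 75 mm wide, 92 mm high, standing; origin at its underside.
- lamb: Bystander: cream ceramic lamb figure, 86 mm long, 54 mm high; origin at its underside.
- tape_roll: Bystander: roll of tape, 62 mm across, 19 mm high, lying flat; origin at its underside.

How it is judged:
On the way, in this order (a step that is already met when the one before it is completed fails the run):
1. the large disc is home in the lower slot (x of large_disc_centre in the frame of large_slot between -0.01 and 0.006 m and y of large_disc_centre in the frame of large_slot between -0.008 and 0.008 m and z of large_disc_centre in the frame of large_slot between -0.005 and 0.005 m and angle between large_disc_centre's own z axis and vertical below 0.08 rad), for 0.2 s.
2. the small disc is home in the upper slot (x of small_disc_centre in the frame of small_slot between -0.01 and 0.006 m and y of small_disc_centre in the frame of small_slot between -0.008 and 0.008 m and z of small_disc_centre in the frame of small_slot between -0.005 and 0.005 m and angle between small_disc_centre's own z axis and vertical below 0.08 rad), for 0.2 s.
At the end, for the whole second after the job is handed in: Each disc lies in its own slot (large below, small above), its centre within 10 mm of the home point along the slot, 8 mm across and 5 mm in height, flat within 0.08 rad, and at rest (all of step 1 and all of step 2 and linear speed of each of large_disc, small_disc below 0.02 m/s); the robot touches nothing.
It fails at once if the jar is shifted more than 30 mm (distance of jar from where it was at the start of the episode above 0.03 m).
It fails at once if the ceramic lamb is shifted more than 30 mm (distance of lamb from where it was at the start of the episode above 0.03 m).
It fails at once if the roll of tape is shifted more than 30 mm (distance of tape_roll from where it was at the start of the episode above 0.03 m).
It also fails if it takes over 64 s, if anything falls off the work surface, if the arm or the gripper's body presses on something with over 40 N, if the wrist force passes 120 N, or if a joint passes its speed limit or range.

## Robot

A 6-joint arm with a two-finger parallel gripper is mounted at the origin on a cart in front of the work surface, level with it; the furniture and walls round the work are solid. World frame = base frame: x ahead of the robot, y to its left, z up, the work surface at z = 0. Lengths are in m, angles in rad, forces in N, time in s.
With the tool pointing down it reaches from about 0.35 to 1 m from the base axis. Payload 7.1 kg.
Tool frame: the origin (TCP) lies at the very end of the fingers, on their centre line; the grasp point (between the pads) lies 19 mm behind it (robot.tcp_to_grasp is the distance from the TCP to the grasp point, in m); z points along the fingers, y is the line along which they close (so a half turn about z gives the same grasp; the last joint's range is limited). The gripper opens to 85 mm and grips with 20 to 120 N. Pads are 22 mm wide; open, the fingers measure 114 mm over their backs; the gripper's body (76 mm by 85 mm) begins 54 mm behind the grasp point. The pads swing forward as they close: fully open they stand 13 mm farther back than shut.
Start: joints at [1.317, 0.423, 1.63, -0, 1.089, -0.019], TCP at [0.145, 0.608, 0.231] pointing down, gripper open.
Joint ranges: [-3, 3], [-0.9, 2.11], [0.09, 2.58], [-1.31, 4.45], [0.11, 2.69], [-2.54, 2.54]. Speed limits (rad/s): [2.39, 2.39, 3.01, 3.14, 3.14, 3.14].

## Interface

Orientations are given as a unit quaternion [w, x, y, z].
In Python, from station import robot gives the robot as it stands.
- The arm moves only by the tool arm_command, never from a script. Its argument "plan" is a list of rows, each a list of 5 numbers: the opening, from 0 (shut) to 1 (fully open), then the shift along the tool's x, y, z in units of 0.5 m (1.0 is 0.5 m), then the turn about the tool's z in units of 90 degrees (1.0 is 90 degrees). In form: [[jaw, dx, dy, dz, twist], ...]. A call has 1 to 10 rows; each row is the pose to reach, as a shift and turn from the pose commanded when the call began, along the tool's axes at that moment; what a row does not reach only later rows make up. A row lasts 1/12 s, in which the tool goes at most 41.7 mm and 7.16 degrees, less where a joint would pass 70% of its speed; a pose out of reach is approached as far as the arm can. A call with a number of a shift or a turn outside -1 to 1 is refused whole. A call with a gripper value outside its range is refused whole. The fingers move at their own pace and stop on an object; "squeeze" is the grip in N (left out, the last holds). Time passes only in rows, so rows that repeat a pose let the fingers close. It gives the time, the measured TCP pose, the force, the opening and the grip force at its end, in the units of the state.
- robot.observe(): the state, without advancing time (a new reading comes with each control period).
- robot.get_image(name): name is "scene" or "top" or "wrist"; returns a dict with "image" (384x512x3 uint8, red, green, blue), "depth" (384x512 float32, m along the optical axis (not along the pixel's ray), 0 where there is no reading), "vfov" (degrees; the focal length in pixels is half the picture's height over the tangent of half this angle, whatever the lens; pixels are square), "cx", "cy" (the principal point, pixels), "origin" and "attitude" of the camera in the world; the wrist camera has in their place "mount" (4x4, takes a point from camera to tool coordinates, whose origin is the TCP and whose axes are the flange's). Camera axes: x right, y up, looking along -z (the intrinsics and any distortion apply to the point x, -y, -z); pixel columns grow to the right and rows downward; lengths in m; the calibration is good to about 2 mm. A picture is of the moment at which its call begins: read the wrist's pose just before it.
- robot.hand_in(): hands the job in; it is judged then, once.
The state is a dict: "clock": time; "joint_pos": joint angles; "qvel": joint speeds; "tau": joint torques, N m; "tcp_pos": TCP position; "orientation": TCP orientation; "force": force on the tool from outside, world axes, zero at the start; "wrist_torque": the same for the moment, N m; "grip_width": finger opening in m; "finger_force": force on a finger pad.
Only numpy, scipy, OpenCV 4.12 (cv2) and the standard library are available. Lean on these libraries where they do the work, as an engineer would, in place of code of your own. Each camera call takes 0.05 s, during which the arm holds its last target. There are 200 camera calls.

## Working session

There is one attempt and no reset: what is moved stays moved. The work goes in short steps, Python scripts to look and compute and a tool call to move; the robot and the scene stay as the last step left them, time stands still between calls to the robot, and variables do not carry over. Pictures are saved under pics/ and viewed, at most 10 in all, crops included, and the job is handed in when it is done.

Besides the shell and the picture viewer there is one more tool, called after "Request:" as name(argument=value, ...), one argument or row to a line, values as JSON. arm_command: Moves the arm, as the interface text tells. Its arguments: {"type":"object","properties":{"plan":{"type":"array"},"squeeze":{"type":"number"}},"required":["plan"]}

```bash
ls; mkdir -p pics; python3 - <<'E'
from station import robot
import cv2,numpy as np,pickle
s=robot.observe();print(s)
d={}
for n in("scene","top"):
    r=robot.get_image(n);d[n]=r
    cv2.imwrite(f"pics/{n}0.png",r["image"][:,:,::-1])
    print(n,{k:v for k,v in r.items() if k not in("image","depth")})
pickle.dump(d,open("d0.pkl","wb"))
E
```

```text
pics
{'clock': 0.0, 'joint_pos': array([ 1.31701996e+00,  4.23819947e-01,  1.63069223e+00,  1.12264733e-05,
        1.08860331e+00, -1.90170930e-02]), 'qvel': array([-3.19032134e-04,  2.49957613e-04,  7.53740431e-04, -6.16963867e-04,
        3.18951110e-05,  1.23322320e-03]), 'tau': array([-1.39459797e-03, -5.57399976e+01, -2.81738663e+01, -3.52863833e-05,
        7.46835780e-03, -9.81066108e-06]), 'tcp_pos': array([0.14522569, 0.60733123, 0.23055786]), 'orientation': array([-1.08457670e-04,  1.17112835e-01,  9.93118323e-01, -7.53665938e-04]), 'force': array([ 0.40836339, -0.51086119,  0.62165591]), 'wrist_torque': array([-0.01066296,  0.03957073, -0.06625353]), 'finger_force': 0.0, 'grip_width': 0.08537683723659098}
scene {'vfov': 44.184385565255546, 'cx': 252.87467162037976, 'cy': 189.52253075828582, 'origin': array([-0.26531825, -0.62401105,  0.7758545 ]), 'attitude': array([ 0.77231186,  0.44758743, -0.21688607, -0.39517125])}
top {'vfov': 57.06450198083769, 'cx': 251.5689179396177, 'cy': 187.3612347775476, 'origin': array([0.38028915, 0.03699812, 1.19906538]), 'attitude': array([ 0.71681254,  0.0718449 , -0.07300452, -0.6897017 ])}
```

View pics/scene0.png

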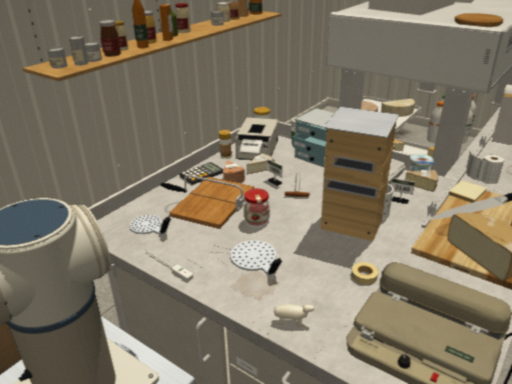

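View pics/top0.png

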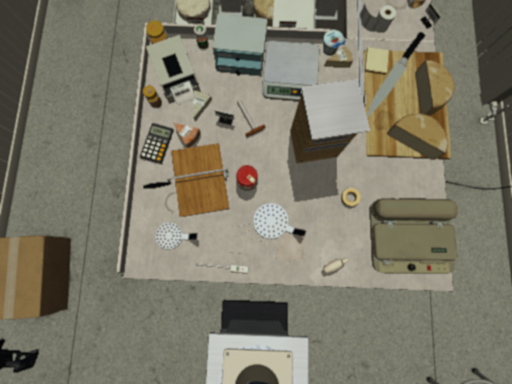

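```bash
cat > h.py <<'E'
import numpy as np,cv2,pickle
from scipy.spatial.transform import Rotation as R
def rot(q): return R.from_quat(np.roll(q,-1)).as_matrix()
def camT(r,state=None):
    if "origin" in r: return rot(r["attitude"]),np.array(r["origin"])
    A=rot(state["orientation"]); M=np.array(r["mount"])
    return A@M[:3,:3],A@M[:3,3]+state["tcp_pos"]
def rays(r,uv,state=None):
    Rm,o=camT(r,state); uv=np.atleast_2d(uv).astype(float)
    f=192/np.tan(np.radians(r["vfov"])/2)
    d=np.c_[(uv[:,0]-r["cx"])/f,-(uv[:,1]-r["cy"])/f,-np.ones(len(uv))]
    return o,d@Rm.T
def plane(r,uv,z,state=None):
    o,d=rays(r,uv,state); return o+d*((z-o[2])/d[:,2])[:,None]
def pts(r,uv,state=None):
    o,d=rays(r,uv,state); uv=np.atleast_2d(uv).astype(int)
    return o+d*r["depth"][uv[:,1],uv[:,0]][:,None]
def proj(r,P,state=None):
    Rm,o=camT(r,state); f=192/np.tan(np.radians(r["vfov"])/2)
    c=(np.atleast_2d(P)-o)@Rm
    return np.c_[r["cx"]-f*c[:,0]/c[:,2],r["cy"]+f*c[:,1]/c[:,2]]
def comp(m,near):
    n,l,s,c=cv2.connectedComponentsWithStats(m.astype(np.uint8))
    near=np.array(near);ok=[i for i in range(1,n) if s[i,4]>8]
    i=min(ok,key=lambda i:np.min(np.hypot(*(np.argwhere(l==i)[:,::-1]-near).T)))
    return np.argwhere(l==i)[:,::-1]
E
python3 - <<'E'
from h import *
d=pickle.load(open("d0.pkl","rb"))
np.set_printoptions(precision=4,suppress=True)
t,s=d["top"],d["scene"]
print("base px",proj(t,[0,0,0]),proj(s,[0,0,0]))
for n,u in dict(Lc=(271,221),Lh=(299,232),Sc=(168,235),Sh=(193,236),jar=(247,178),lamb=(335,266),tape=(351,190),table=(230,240),hood=(335,110)).items():
    print(n,pts(t,u),plane(t,u,0.0),t["image"][u[1],u[0]])
# hood: depth-based
ii=np.argwhere(t["depth"]>0)[:,::-1]
P=pts(t,ii); 
m=(abs(P[:,2]-.32)<.012)&(ii[:,0]>285)&(ii[:,0]<380)&(ii[:,1]>70)&(ii[:,1]<170)
print("hood n",m.sum(),P[m].mean(0))
Q=plane(t,ii[m],.32)[:,:2].astype(np.float32)
rc=cv2.minAreaRect(Q*1000);print(rc,cv2.boxPoints(rc))
for nm,(lo,hi,reg) in dict(L=(.0,.012,(250,292,200,240)),S=(0,.012,(152,184,220,252))).items():
    for cam in("top",):
        im=t["image"].astype(int);mm=np.zeros(im.shape[:2],bool);a,b,c,e=reg
        mm[c:e,a:b]=(im[c:e,a:b].min(2)>190)
        q=plane(t,np.argwhere(mm)[:,::-1],.006)
        h=cv2.minEnclosingCircle((q[:,:2]*1000).astype(np.float32));print(nm,h,q.mean(0),mm.sum())
for nm,u in dict(L=(299,232),S=(193,236)).items():
    c=comp(t["image"].max(2)<50,u);print(nm,len(c),c.min(0),c.max(0),plane(t,c,.04).mean(0))
E
```

```text
base px [[256.6806 386.3319]] [[ 79.2707 389.3444]]
Lc [[ 0.5153 -0.0305  0.0029]] [[ 0.5156 -0.0307  0.    ]] [200 209 207]
Lh [[ 0.4784 -0.1205  0.0425]] [[ 0.482  -0.1263  0.    ]] [5 5 8]
Sc [[0.4544 0.3128 0.0093]] [[0.455  0.3149 0.    ]] [199 204 198]
Sh [[0.4514 0.2214 0.0572]] [[0.4549 0.2306 0.    ]] [5 7 6]
jar [[0.6409 0.0555 0.0919]] [[0.6625 0.057  0.    ]] [165  93  72]
lamb [[ 0.3745 -0.2362  0.0456]] [[ 0.3743 -0.247   0.    ]] [199 192 162]
tape [[ 0.6304 -0.3003  0.0168]] [[ 0.634  -0.3051  0.    ]] [190 167 103]
table [[0.4463 0.1054 0.0001]] [[0.4463 0.1054 0.    ]] [170 164 149]
hood [[ 0.783  -0.1756  0.319 ]] [[ 0.9291 -0.2526  0.    ]] [180 180 174]
hood n 3091 [ 0.787  -0.1753  0.3181]
((787.3714599609375, -174.8731231689453), (152.06573486328125, 155.8248291015625), 11.289913177490234) [[ 697.5567 -113.3536]
 [ 728.063  -266.1631]
 [ 877.1862 -236.3926]
 [ 846.6799  -83.5832]]
L ((509.6719055175781, -35.75910186767578), 66.63175201416016) [ 0.5162 -0.0319  0.006 ] 488
S ((445.2996520996094, 297.3941955566406), 36.814029693603516) [0.4519 0.3024 0.006 ] 56
L 55 [293 229] [304 235] [ 0.4787 -0.1202  0.04  ]
S 32 [189 234] [195 238] [0.452  0.2265 0.04  ]
```

```bash
cat >> h.py <<'E'
np.set_printoptions(precision=4,suppress=True)
def go(s,p,yaw):
    A=rot(s["orientation"]); y0=np.degrees(np.arctan2(A[1,0],A[0,0]))
    tw=((y0-yaw)+180)%360-180
    print("t%.2f yaw0 %.2f"%(s["clock"],y0),"tcp",s["tcp_pos"],"tilt",A[:,2],"-> shift",(A.T@(np.array(p)-s["tcp_pos"]))/.5,"twist %.3f"%(tw/90))
E
python3 - <<'E'
from h import *
from station import robot
s=robot.observe();r=robot.get_image("wrist")
print(r["mount"],r["vfov"],r["cx"],r["cy"])
go(s,[.40,.25,.25],90);go(s,[.4787,-.1202,.25],67.6)
E
```

```text
[[-0.0008  0.9597  0.281   0.0718]
 [ 1.      0.001  -0.0003  0.0005]
 [-0.0006  0.281  -0.9597 -0.1422]
 [ 0.      0.      0.      1.    ]] 58.87466155922413 253.45028516729369 196.5494771189499
t0.10 yaw0 166.55 tcp [0.1453 0.6074 0.2306] tilt [-0.0003 -0.0014 -1.    ] -> shift [-0.6617 -0.5767 -0.038 ] twist 0.851
t0.10 yaw0 166.55 tcp [0.1453 0.6074 0.2306] tilt [-0.0003 -0.0014 -1.    ] -> shift [-0.9871 -1.2601 -0.037 ] twist 1.099
```

Request:
arm_command(
  plan=[
    [1,-0.66,-0.58,-0.04,0.85],
    [1,-0.66,-0.58,-0.04,0.85],
    [1,-0.66,-0.58,-0.04,0.85],
    [1,-0.66,-0.58,-0.04,0.85],
    [1,-0.66,-0.58,-0.04,0.85],
    [1,-0.66,-0.58,-0.04,0.85],
    [1,-0.66,-0.58,-0.04,0.85],
    [1,-0.66,-0.58,-0.04,0.85],
    [1,-0.66,-0.58,-0.04,0.85],
    [1,-0.66,-0.58,-0.04,0.85],
  ],
)

```text
clock: 0.98
tcp_pos: [0.3861, 0.266, 0.2504]
orientation: [0.0, 0.678, 0.735, 0.0]
force: [1.6, -0.5, -0.4]
grip_width: 0.0855
finger_force: 0.0
```

```bash
python3 - <<'E'
from h import *
from station import robot
s=robot.observe();r=robot.get_image("wrist");print(s["qvel"].max())
pickle.dump((s,r),open("w1.pkl","wb"));cv2.imwrite("pics/w1.png",r["image"][:,:,::-1])
print(proj(r,[[.453,.31,.006],[.452,.2265,.04]],s))
go(s,[.4787,-.1202,.25],67.6)
E
```

```text
0.4322498135092467
[[316.4631 128.2011]
 [311.0408 208.4003]]
t0.98 yaw0 94.59 tcp [0.3861 0.266  0.2504] tilt [ 0.0001  0.0001 -1.    ] -> shift [-0.7847  0.1228  0.0008] twist 0.300
```

View pics/w1.png

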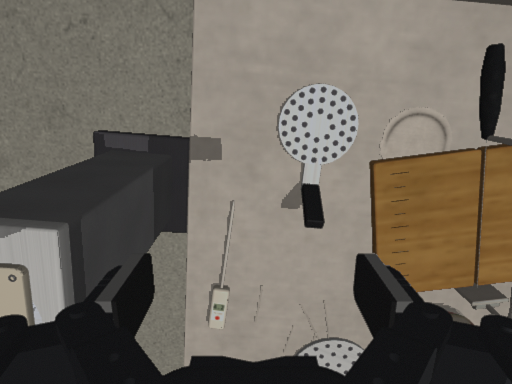

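```bash
cat >> h.py <<'E'
def disc(r,s,uc,uh,rad,dz=0.):
    im=cv2.cvtColor(r["image"],cv2.COLOR_RGB2GRAY)
    m=cv2.morphologyEx((im>185).astype(np.uint8),cv2.MORPH_CLOSE,np.ones((7,7)))
    q=plane(r,comp(m,uc),.006+dz,s)[:,:2]
    c=np.array(plane(r,uc,.006+dz,s)[0,:2])
    for _ in range(4):
        k=q[np.hypot(*(q-c).T)<rad+.006]
        hull=cv2.convexHull((k*1e4).astype(np.float32))
        e=hull[:,0]/1e4
        e=e[abs(np.hypot(*(e-c).T)-rad)<.012]
        # algebraic circle fit
        M=np.c_[2*e,np.ones(len(e))];x=np.linalg.lstsq(M,(e**2).sum(1),rcond=None)[0];c=x[:2]
    rr=np.sqrt(x[2]+c@c)
    b=comp(r["image"].max(2)<45,uh)
    hull=cv2.minAreaRect(b.astype(np.float32))
    g=plane(r,b,.040+dz,s).mean(0)[:2]
    yaw=np.degrees(np.arctan2(*(c-g)[::-1]))
    print("centre",c,"r",rr,"handle",g,"dist",np.hypot(*(c-g)),"yaw",yaw,len(b),hull)
    return c,g,yaw
E
python3 - <<'E'
from h import *
s,r=pickle.load(open("w1.pkl","rb"))
disc(r,s,(318,124),(313,205),.045)
E
```

```text
Traceback (most recent call last):
  File "h.py", line 35, in disc
    q=plane(r,comp(m,uc),.006+dz,s)[:,:2]
              ~~~~^^^^^^
  File "h.py", line 25, in comp
    i=min(ok,key=lambda i:np.min(np.hypot(*(np.argwhere(l==i)[:,::-1]-near).T)))
ValueError: min() iterable argument is empty
```

Request:
arm_command(
  plan=[
    [1,-0.8,0.1,0,0.3],
    [1,-0.8,0.1,0,0.3],
    [1,-0.8,0.1,0,0.3],
    [1,-0.8,0.1,0,0.3],
    [1,-0.8,0.1,0,0.3],
    [1,-0.8,0.1,0,0.3],
    [1,-0.8,0.1,0,0.3],
    [1,-0.8,0.1,0,0.3],
    [1,-0.8,0.1,0,0.3],
    [1,-0.8,0.1,0,0.3],
  ],
)

```text
clock: 1.87
tcp_pos: [0.4701, -0.1296, 0.2504]
orientation: [0.0, 0.83, 0.558, 0.0]
force: [0.1, 0.3, 0.3]
grip_width: 0.0855
finger_force: 0.0
```

```bash
python3 - <<'E'
from h import *
from station import robot
s=robot.observe();r=robot.get_image("wrist");print(s["qvel"].max())
pickle.dump((s,r),open("w2.pkl","wb"));cv2.imwrite("pics/w2.png",r["image"][:,:,::-1])
print(proj(r,[[.515,-.032,.006],[.4787,-.1202,.04]],s),s["tcp_pos"])
uv=proj(r,[[.515,-.032,.006],[.4787,-.1202,.04]],s)
disc(r,s,uv[0],uv[1],.06)
E
```

```text
0.22554529054585867
[[258.3776  61.982 ]
 [258.1707 156.6358]] [ 0.4701 -0.1296  0.2504]Traceback (most recent call last):
  File "<stdin>", line 7, in <module>
  File "h.py", line 35, in disc
    q=plane(r,comp(m,uc),.006+dz,s)[:,:2]
              ~~~~^^^^^^
  File "h.py", line 25, in comp
    i=min(ok,key=lambda i:np.min(np.hypot(*(np.argwhere(l==i)[:,::-1]-near).T)))
ValueError: min() iterable argument is empty
```

View pics/w2.png

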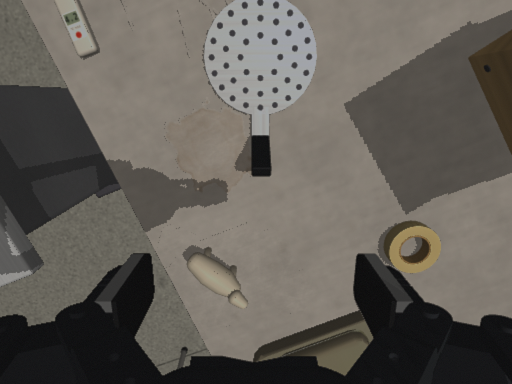

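```bash
sed -i 's/(im>185).astype/((im>120)\&(r["image"][:,:,2].astype(int)>r["image"][:,:,0].astype(int)-6)).astype/' h.py; python3 - <<'E'
from h import *
s,r=pickle.load(open("w1.pkl","rb"))
print(r["image"][124,312],r["image"][100,400])
disc(r,s,(318,124),(313,205),.045)
s,r=pickle.load(open("w2.pkl","rb"))
c,g,y=disc(r,s,(260,55),(262,156),.06)
u=np.array([np.cos(np.radians(y)),np.sin(np.radians(y))])
p=c-u*(.1033+.003)
go(s,[*p,.046-.019],y)
E
```

```text
[176 179 183] [152 145 134]
centre [0.454  0.3104] r 0.045650157438756875 handle [0.4525 0.2293] dist 0.08106459573577603 yaw 88.9737198862128 778 ((312.0000305175781, 205.50001525878906), (44.72477340698242, 18.883790969848633), 83.6598129272461)
centre [ 0.5179 -0.0291] r 0.05983021067318634 handle [ 0.4812 -0.1204] dist 0.09843546427396399 yaw 68.10193704812042 715 ((261.0, 155.5), (39.0, 18.0), 90.0)
t1.87 yaw0 67.85 tcp [ 0.4701 -0.1296  0.2504] tilt [ 0.0006 -0.0007 -1.    ] -> shift [0.0099 0.0134 0.4467] twist -0.003
```

Request:
arm_command(
  plan=[
    [1,0.01,0.013,0.1,0],
    [1,0.01,0.013,0.18,0],
    [1,0.01,0.013,0.26,0],
    [1,0.01,0.013,0.34,0],
    [1,0.01,0.013,0.4,0],
    [1,0.01,0.013,0.45,0],
    [1,0.01,0.013,0.45,0],
    [0.1,0.01,0.013,0.45,0],
    [0.1,0.01,0.013,0.45,0],
    [0.1,0.01,0.013,0.45,0],
  ],
  squeeze=80,
)

```text
clock: 2.75
tcp_pos: [0.479, -0.1245, 0.0271]
orientation: [0.001, 0.829, 0.559, 0.001]
force: [-0.2, -0.1, 0.3]
grip_width: 0.0518
finger_force: 0.0
```

Request:
arm_command(
  plan=[
    [0,0,0,0,0],
    [0,0,0,0,0],
    [0,0,0,0,0],
    [0,0,0,0,0],
    [0,0,0,0,0],
    [0,0,0,0,0],
  ],
)

```text
clock: 3.25
tcp_pos: [0.4786, -0.1245, 0.0268]
orientation: [0.001, 0.829, 0.559, 0.001]
force: [-1.4, -0.4, 10.2]
grip_width: 0.0191
finger_force: 77.8
```

Request:
arm_command(
  plan=[
    [0,0,0,-0.05,0],
    [0,0,0,-0.12,0],
    [0,0,0,-0.2,0],
    [0,0,0,-0.28,0],
    [0,0,0,-0.34,0],
    [0,0,0,-0.34,0],
    [0,0,0,-0.34,0],
  ],
)

```text
clock: 3.83
tcp_pos: [0.4786, -0.1245, 0.1975]
orientation: [0.002, 0.829, 0.559, 0.002]
force: [-0.2, 0.8, -2.7]
grip_width: 0.0192
finger_force: 78.7
```

```bash
python3 - <<'E'
from h import *
from station import robot
s=robot.observe();r=robot.get_image("wrist")
pickle.dump((s,r),open("w3.pkl","wb"));cv2.imwrite("pics/w3.png",r["image"][:,:,::-1])
h=s["tcp_pos"][2]-.0268
print(s["grip_width"],s["finger_force"])
A=rot(s["orientation"]);c=s["tcp_pos"]+A[:,0]*.103;c[2]=h+.006
uv=proj(r,c,s);print(uv)
# plane tilt from depth
v,u=np.mgrid[0:384:2,0:512:2];ii=np.c_[u.ravel(),v.ravel()]
P=pts(r,ii,s);L=(P-s["tcp_pos"])@A
m=(r["depth"][ii[:,1],ii[:,0]]>0)&(abs(L[:,2]-.02)<.025)&(np.hypot(L[:,0]-.103,L[:,1])<.065)
print(m.sum());K=L[m];x=np.linalg.lstsq(np.c_[K[:,:2],np.ones(len(K))],K[:,2],rcond=None)[0];print("z=ax+by+c",x,K.mean(0),K.min(0),K.max(0))
go(s,[.539,-.225,.19],11.3)
E
```

```text
0.019181001655198978 78.68927121162415
[[254.0444  22.6528]]
8625
z=ax+by+c [0.0024 0.0051 0.0213] [0.0843 0.0004 0.0215] [ 0.0384 -0.0594  0.0189] [0.1123 0.0605 0.0243]
t3.83 yaw0 67.93 tcp [ 0.4786 -0.1245  0.1975] tilt [ 0.0048 -0.0015 -1.    ] -> shift [-0.141   0.1874  0.0159] twist 0.629
```

View pics/w3.png

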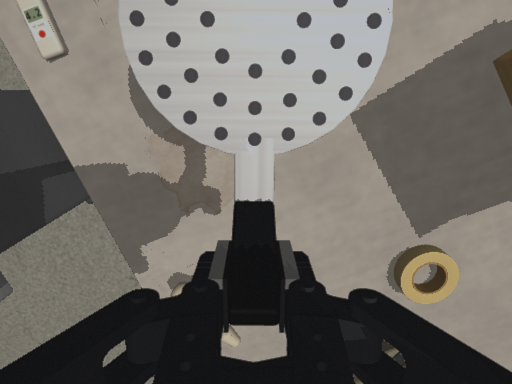

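Request:
arm_command(
  plan=[
    [0,-0.02,0.02,0,0.07],
    [0,-0.04,0.05,0,0.14],
    [0,-0.06,0.08,0,0.21],
    [0,-0.08,0.1,0,0.28],
    [0,-0.1,0.13,0,0.35],
    [0,-0.12,0.16,0.01,0.42],
    [0,-0.14,0.187,0.016,0.49],
    [0,-0.14,0.187,0.016,0.56],
    [0,-0.14,0.187,0.016,0.63],
    [0,-0.14,0.187,0.016,0.63],
  ],
)

```text
clock: 4.72
tcp_pos: [0.5364, -0.2238, 0.1845]
orientation: [-0.001, 0.995, 0.096, -0.002]
force: [0.8, 0.2, -3.2]
grip_width: 0.0188
finger_force: 78.7
```

```bash
python3 - <<'E'
from h import *
from station import robot
s=robot.observe();r=robot.get_image("wrist");t=robot.get_image("scene")
pickle.dump((s,r,t),open("w4.pkl","wb"));cv2.imwrite("pics/w4.png",np.hstack([r["image"],t["image"]])[:,:,::-1][:, :, :])
im=cv2.imread("pics/w4.png");cv2.imwrite("pics/w4.png",cv2.resize(im,(800,300)))
go(s,[.539,-.225,.174],11.3)
E
```

```text
t4.72 yaw0 10.98 tcp [ 0.5364 -0.2238  0.1845] tilt [-0.0046  0.002  -1.    ] -> shift [0.0047 0.0033 0.021 ] twist -0.004
```

View pics/w4.png

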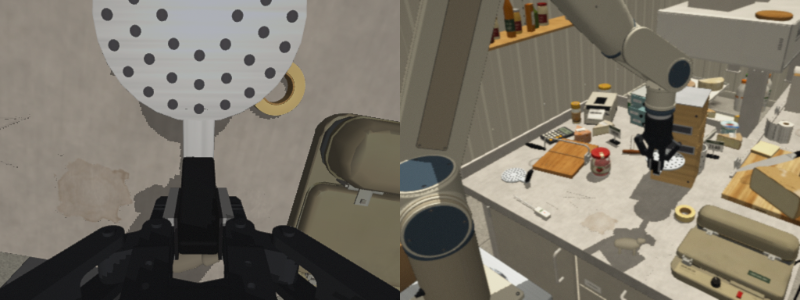

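```bash
python3 - <<'E'
from h import *
d=pickle.load(open("d0.pkl","rb"));s=d["scene"];t=d["top"]
g=cv2.cvtColor(s["image"],cv2.COLOR_RGB2GRAY)
print(g[150:200:2,355])
ey=np.array([-np.sin(np.radians(11.3)),np.cos(np.radians(11.3))]);ex=np.array([ey[1],-ey[0]])
o=np.array([.787,-.175])
def loc(P): q=P[:,:2]-o; return np.c_[q@ex,q@ey,P[:,2]]*1000
for u,(zl,zh) in {(352,188):(.14,.162),(355,163):(.21,.232)}.items():
    c=comp(g<75,u);print(len(c),c.min(0),c.max(0))
    rc=cv2.boxPoints(cv2.minAreaRect(c.astype(np.float32)));print(rc)
    # intersect with front face plane x=-50
    O,D=rays(s,c); n=np.r_[ex,0];k=((o@ex-.05)-O@n)/(D@n);P=O+D*k[:,None]
    L=loc(P);print("face-local y range",L[:,1].min(),L[:,1].max(),"z",L[:,2].min(),L[:,2].max(), np.percentile(L[:,1],[1,99]))
# front face by scene depth
v,u=np.mgrid[115:230,322:395];ii=np.c_[u.ravel(),v.ravel()];P=pts(s,ii);L=loc(P)
m=(abs(L[:,0]+50)<12)&(L[:,2]>20)&(L[:,2]<300)&(abs(L[:,1])<68)&(g[ii[:,1],ii[:,0]]>80)
x=np.linalg.lstsq(np.c_[L[m][:,1],L[m][:,2]-150,np.ones(m.sum())],L[m][:,0],rcond=None)[0];print("face x=a y+b z+c",x,m.sum(),np.median(L[m][:,0]))
# width of front face per row
m2=(abs(L[:,0]+50)<10)&(L[:,2]>60)&(L[:,2]<130);print("face y ext",np.percentile(L[m2][:,1],[.5,99.5]))
# top hood
ii=np.argwhere(t["depth"]>0)[:,::-1];P=pts(t,ii);m=(abs(P[:,2]-.319)<.012)&(ii[:,0]>285)&(ii[:,0]<380)&(ii[:,1]>70)&(ii[:,1]<170)
L=loc(plane(t,ii[m],.32));c=L[abs(L[:,0])<50][:,1];print("hood y",c.min(),c.max(),"x",L[abs(L[:,1])<50][:,0].min(),L[abs(L[:,1])<50][:,0].max())
E
```

```text
[81 80 81 84 87 76 38 34 38 63 84 85 84 87 80 81 84 81 42 32 35 54 77 76
 79]
385 [327 181] [375 196]
[[326.4231 186.8846]
 [327.9615 179.1923]
 [376.2307 188.8461]
 [374.6923 196.5385]]
face-local y range -65.5599164748625 62.43378055550213 z 139.2736889599039 163.21203234684157 [-64.3167  60.1269]
321 [334 158] [373 171]
[[333.536 164.552]
 [335.04  156.28 ]
 [373.408 163.256]
 [371.904 171.528]]
face-local y range -51.26473904155483 48.00646018419291 z 209.33843623430815 233.36495177036298 [-49.9649  46.1519]
face x=a y+b z+c [ -0.0033   0.0005 -50.0199] 2517 -49.9795772071739
face y ext [-74.8136  73.6877]
hood y -77.86128978072234 77.95865109257805 x -75.65010122702375 76.36996531861823
```

```bash
cat >> h.py <<'E'
O=np.array([.7872,-.1758]);a=np.radians(11.3);EX=np.array([np.cos(a),np.sin(a)]);EY=np.array([-EX[1],EX[0]])
def W(x,y,z): return [*(O+x*EX+y*EY),z]
def local(p): q=np.array(p[:2])-O;return np.array([q@EX,q@EY,p[2]])
E
python3 - <<'E'
from h import *
from station import robot
s=robot.observe()
go(s,W(-.218,.0005,.174),11.3);go(s,W(-.123,.0005,.174),11.3)
E
```

```text
t4.82 yaw0 11.43 tcp [ 0.5368 -0.2237  0.1854] tilt [-0.0033  0.0014 -1.    ] -> shift [0.0739 0.0035 0.0226] twist 0.001
t4.82 yaw0 11.43 tcp [ 0.5368 -0.2237  0.1854] tilt [-0.0033  0.0014 -1.    ] -> shift [0.2639 0.0039 0.0221] twist 0.001
```

Request:
arm_command(
  plan=[
    [0,0.03,0.0035,0.02,0],
    [0,0.055,0.0035,0.022,0],
    [0,0.07,0.0035,0.022,0],
    [0,0.074,0.0035,0.022,0],
    [0,0.074,0.0035,0.022,0],
    [0,0.074,0.0035,0.022,0],
  ],
)

```text
clock: 5.32
tcp_pos: [0.5744, -0.2185, 0.1764]
orientation: [-0.0, 0.995, 0.098, -0.0]
force: [0.5, -0.6, -1.9]
grip_width: 0.0182
finger_force: 78.7
```

```bash
python3 - <<'E'
from h import *
from station import robot
s=robot.observe();r=robot.get_image("wrist");t=robot.get_image("scene")
pickle.dump((s,r,t),open("w5.pkl","wb"));im=np.hstack([cv2.resize(r["image"],(400,300)),cv2.resize(t["image"][100:244,270:462],(400,300))]);cv2.imwrite("pics/w5.png",im[:,:,::-1])
print(local(s["tcp_pos"]),s["force"]);go(s,W(-.123,.0005,.174),11.3)
E
```

```text
[-0.217  -0.0002  0.1764] [ 0.5414 -0.5956 -1.8767]
t5.32 yaw0 11.28 tcp [ 0.5744 -0.2185  0.1764] tilt [-0.0003  0.     -1.    ] -> shift [ 0.1881 -0.0014  0.0047] twist -0.000
```

View pics/w5.png

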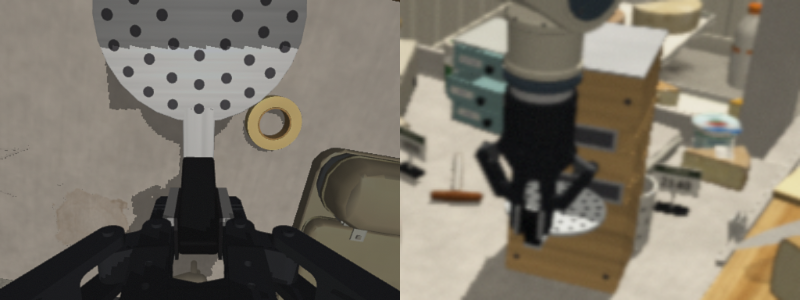

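Request:
arm_command(
  plan=[
    [0,0.02,-0.001,0.003,0],
    [0,0.05,-0.001,0.004,0],
    [0,0.08,-0.001,0.004,0],
    [0,0.11,-0.001,0.004,0],
    [0,0.14,-0.001,0.004,0],
    [0,0.165,-0.001,0.004,0],
    [0,0.182,-0.001,0.004,0],
    [0,0.187,-0.001,0.004,0],
    [0,0.187,-0.001,0.004,0],
  ],
)

```text
clock: 6.17
tcp_pos: [0.6666, -0.1997, 0.1741]
orientation: [-0.0, 0.995, 0.098, -0.0]
force: [-0.2, -0.6, -2.1]
grip_width: 0.0189
finger_force: 78.7
```

```bash
python3 - <<'E'
from h import *
from station import robot
s=robot.observe();t=robot.get_image("scene");r=robot.get_image("wrist")
pickle.dump((s,r,t),open("w6.pkl","wb"));im=np.hstack([cv2.resize(r["image"],(400,300)),cv2.resize(t["image"][100:244,270:462],(400,300))]);cv2.imwrite("pics/w6.png",im[:,:,::-1])
print(local(s["tcp_pos"]),s["force"],s["wrist_torque"]);go(s,W(-.123,.0,.166),11.3)
E
```

```text
[-0.123   0.0002  0.1741] [-0.1886 -0.5768 -2.0965] [-0.0497  0.1614 -0.0345]
t6.17 yaw0 11.26 tcp [ 0.6666 -0.1997  0.1741] tilt [-0.0001  0.     -1.    ] -> shift [-0.      0.0003  0.0162] twist -0.000
```

View pics/w6.png

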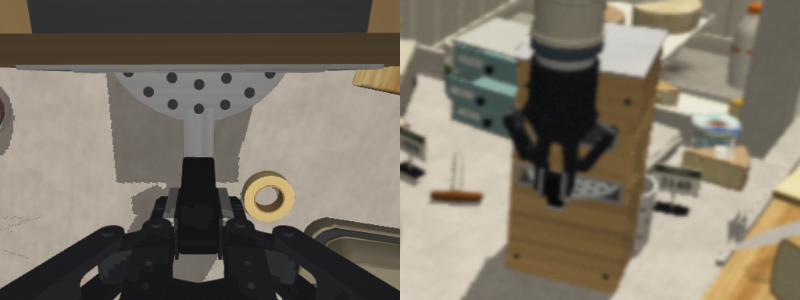

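Request:
arm_command(
  plan=[
    [0,0,0,0.006,0],
    [0,0,0,0.011,0],
    [0,0,0,0.014,0],
    [0,0,0,0.014,0],
    [0.6,0,0,0.014,0],
    [0.6,0,0,0.014,0],
    [0.6,0,0,0.014,0],
    [0.6,0,0,0.014,0],
    [0.6,0,0,0.014,0],
  ],
)

```text
clock: 7.02
tcp_pos: [0.6663, -0.2, 0.1674]
orientation: [0.0, 0.995, 0.098, 0.0]
force: [0.5, 0.5, 0.0]
grip_width: 0.0513
finger_force: 0.0
```

Request:
arm_command(
  plan=[
    [0.6,-0.03,0,0,0],
    [0.6,-0.08,0,0,0],
    [0.6,-0.12,0,0,0],
    [0.3,-0.14,0,0,0],
    [0,-0.14,0,0,0],
    [0,-0.14,0,0,0],
    [0,-0.14,0,0,0],
    [0,-0.14,0,0,0],
  ],
)

```text
clock: 7.68
tcp_pos: [0.5988, -0.2135, 0.1675]
orientation: [0.0, 0.995, 0.098, 0.001]
force: [0.3, 0.0, 0.4]
grip_width: -0.0003
finger_force: 0.0
```

```bash
python3 - <<'E'
from h import *
from station import robot
s=robot.observe();r=robot.get_image("wrist")
pickle.dump((s,r),open("w7.pkl","wb"));cv2.imwrite("pics/w7.png",r["image"][:,:,::-1])
print(local(s["tcp_pos"]),s["force"],s["grip_width"])
b=comp(r["image"].max(2)<45,(255,200));print(len(b),b.min(0),b.max(0))
go(s,W(-.090,0,.166),11.3)
E
```

```text
[-0.1922 -0.0001  0.1675] [0.2612 0.0147 0.3529] -0.0002573744622993165
34146 [  0 241] [511 383]
t7.68 yaw0 11.25 tcp [ 0.5988 -0.2135  0.1675] tilt [ 0.0011 -0.0003 -1.    ] -> shift [ 0.2043 -0.0003  0.0031] twist -0.001
```

View pics/w7.png

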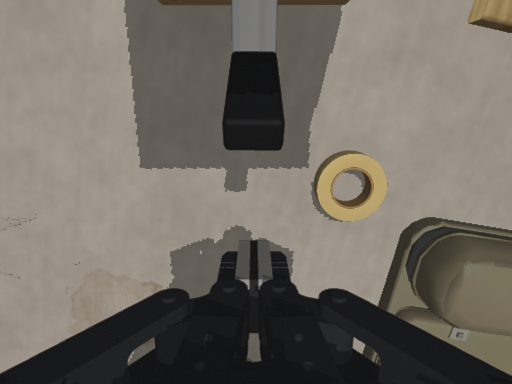

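```bash
cat >> h.py <<'E'
def handle(r,s,z0):
    # handle outline by depth: points with height above z0+.03 (z0=underside), black, in front of the cassette face
    v,u=np.mgrid[0:384,0:512];ii=np.c_[u.ravel(),v.ravel()]
    k=r["depth"].ravel()>0;ii=ii[k]
    P=pts(r,ii,s);q=P[:,:2]-O;L=np.c_[q@EX,q@EY,P[:,2]]*1000
    T=local(s["tcp_pos"])*1000
    m=(r["image"][ii[:,1],ii[:,0]].max(1)<60)&(L[:,2]>z0+45)&(L[:,2]<z0+66)&(abs(L[:,1])<16)&(L[:,0]>T[0]+16)&(L[:,0]<-60)
    K=L[m];print("handle n",m.sum(),"x",np.percentile(K[:,0],[1,50,99]),"y",np.percentile(K[:,1],[2,50,98]),"ztop",np.percentile(K[:,2],98), "implied centre x",np.percentile(K[:,0],1)+118.6)
E
python3 - <<'E'
from h import *
s,r=pickle.load(open("w7.pkl","rb"))
handle(r,s,140)
go(s,W(-.136,0,.186),11.3)
E
```

```text
handle n 3351 x [-137.2539 -128.1158 -119.3266] y [-8.7324  0.6189  9.8985] ztop 201.58794373475163 implied centre x -18.653854346587508
t7.68 yaw0 11.25 tcp [ 0.5988 -0.2135  0.1675] tilt [ 0.0011 -0.0003 -1.    ] -> shift [ 0.1124 -0.0002 -0.037 ] twist -0.001
```

Request:
arm_command(
  plan=[
    [0,0,0,-0.037,0],
    [0,0.03,0,-0.037,0],
    [0,0.06,0,-0.037,0],
    [0,0.075,0,-0.037,0],
    [0,0.085,0,-0.037,0],
    [0,0.095,0,-0.037,0],
    [0,0.104,0,-0.037,0],
    [0,0.112,0,-0.037,0],
    [0,0.112,0,-0.037,0],
  ],
)

```text
clock: 8.48
tcp_pos: [0.6529, -0.2026, 0.1856]
orientation: [-0.0, 0.995, 0.098, 0.0]
force: [0.2, -0.1, -0.0]
grip_width: 0.0001
finger_force: 0.0
```

```bash
python3 - <<'E'
from h import *
from station import robot
s=robot.observe();r=robot.get_image("wrist")
print(local(s["tcp_pos"]),s["force"],s["grip_width"])
T=local(s["tcp_pos"]);handle(r,s,140)
E
```

```text
[-0.1369  0.      0.1856] [ 0.2164 -0.1331 -0.0053] 7.54856822005971e-05
handle n 2012 x [-120.6098 -112.5526 -106.4102] y [-8.8471  0.4208  9.8112] ztop 201.5914751124109 implied centre x -2.009762640043519
```

Request:
arm_command(
  plan=[
    [0,0.003,0,0,0],
    [0,0.006,0,0,0],
    [0,0.009,0,0,0],
    [0,0.009,0,0,0],
  ],
)

```text
clock: 8.87
tcp_pos: [0.657, -0.2018, 0.1857]
orientation: [-0.0, 0.995, 0.098, 0.0]
force: [-0.7, -0.2, -0.8]
grip_width: -0.0002
finger_force: 0.2
```

```bash
sed -i 's/T\[0\]+16/T[0]+8/' h.py; python3 - <<'E'
from h import *
from station import robot
s=robot.observe();r=robot.get_image("wrist")
print(local(s["tcp_pos"]),s["force"])
handle(r,s,140)
E
```

```text
[-0.1328 -0.      0.1857] [-0.6982 -0.1974 -0.8344]
handle n 2385 x [-122.0071 -109.678  -102.5829] y [-8.7972  0.4025  9.7321] ztop 202.0944698174717 implied centre x -3.4071161738699516
```

Request:
arm_command(
  plan=[
    [0,0.002,0,0,0],
    [0,0.004,0,0,0],
    [0,0.005,0,0,0],
    [0,0.005,0,0,0],
  ],
)

```text
clock: 9.25
tcp_pos: [0.6594, -0.2013, 0.1857]
orientation: [-0.0, 0.995, 0.098, 0.0]
force: [-1.5, -0.0, 0.1]
grip_width: 0.0001
finger_force: 0.3
```

```bash
python3 - <<'E'
from h import *
from station import robot
s=robot.observe();r=robot.get_image("wrist")
print(local(s["tcp_pos"]),s["force"])
handle(r,s,140)
E
```

```text
[-0.1303  0.      0.1857] [-1.4782 -0.0446  0.053 ]
handle n 2367 x [-119.4815 -107.2138 -100.2532] y [-8.8004  0.4127  9.7567] ztop 201.92108883899442 implied centre x -0.8815052944790551
```

Request:
arm_command(
  plan=[
    [0,0.002,0,0,0],
    [0,0.004,0,0,0],
    [0,0.004,0,0,0],
    [0,0.004,0,0,0],
  ],
)

```text
clock: 9.63
tcp_pos: [0.6614, -0.201, 0.1858]
orientation: [0.0, 0.995, 0.098, 0.0]
force: [-0.4, 0.1, -0.6]
grip_width: -0.0001
finger_force: 0.2
```

Request:
arm_command(
  plan=[
    [0,0.002,0,0,0],
    [0,0.004,0,0,0],
    [0,0.004,0,0,0],
    [0,0.004,0,0,0],
  ],
)

```text
clock: 9.97
tcp_pos: [0.6619, -0.2008, 0.1856]
orientation: [-0.0, 0.995, 0.098, -0.002]
force: [-6.0, -0.6, 2.0]
grip_width: -0.0002
finger_force: 3.3
```

```bash
python3 - <<'E'
from h import *
from station import robot
s=robot.observe();r=robot.get_image("wrist")
print(local(s["tcp_pos"]),s["force"])
handle(r,s,140)
go(s,W(-.22,0,.186),11.3)
E
```

```text
[-0.1278  0.0001  0.1856] [-5.978  -0.6296  1.9696]
handle n 2382 x [-116.9074 -104.9619  -97.9798] y [-8.7826  0.4543  9.7869] ztop 202.0521068827105 implied centre x 1.6926443413514392
t9.97 yaw0 11.23 tcp [ 0.6619 -0.2008  0.1856] tilt [-0.0031  0.     -1.    ] -> shift [-0.1844  0.0004 -0.0001] twist -0.001
```

Request:
arm_command(
  plan=[
    [0,-0.08,0,0,0],
    [0.3,-0.16,0,-0.03,0],
    [0.6,-0.22,0,-0.08,0],
    [1,-0.22,0,-0.13,0],
    [1,-0.22,0,-0.13,0],
  ],
)

```text
clock: 10.43
tcp_pos: [0.5567, -0.2235, 0.2561]
orientation: [0.002, 0.995, 0.097, 0.004]
force: [0.7, -0.1, 0.5]
grip_width: 0.0482
finger_force: 0.0
```

```bash
python3 - <<'E'
from h import *
from station import robot
s=robot.observe();r=robot.get_image("wrist")
handle(r,s,140)
go(s,[.440,.210,.25],89)
E
```

```text
handle n 215 x [-116.7423 -115.4783 -114.1509] y [-8.7352  0.3058  9.663 ] ztop 199.0116333353584 implied centre x 1.8576669824244476
t10.43 yaw0 11.14 tcp [ 0.5567 -0.2235  0.2561] tilt [ 0.0077 -0.0031 -1.    ] -> shift [-0.0615 -0.8957  0.0078] twist -0.865
```

Request:
arm_command(
  plan=[
    [1,-0.06,-0.09,0,-0.08],
    [1,-0.06,-0.17,0,-0.16],
    [1,-0.06,-0.25,0,-0.24],
    [1,-0.06,-0.33,0,-0.32],
    [1,-0.06,-0.41,0,-0.4],
    [1,-0.06,-0.49,0,-0.48],
    [1,-0.06,-0.57,0,-0.56],
    [1,-0.06,-0.65,0,-0.63],
    [1,-0.06,-0.73,0,-0.7],
    [1,-0.06,-0.81,0,-0.78],
  ],
)

```text
clock: 11.32
tcp_pos: [0.4465, 0.1718, 0.2503]
orientation: [-0.0, 0.756, 0.654, 0.0]
force: [1.4, -0.7, -0.5]
grip_width: 0.0851
finger_force: 0.0
```

```bash
python3 - <<'E'
from h import *
from station import robot
s=robot.observe()
go(s,[.450,.212,.24],89)
E
```

```text
t11.32 yaw0 81.73 tcp [0.4465 0.1718 0.2503] tilt [ 0.      0.0002 -1.    ] -> shift [ 0.0806 -0.0046  0.0206] twist -0.081
```

Request:
arm_command(
  plan=[
    [1,0.05,-0.004,0.02,-0.06],
    [1,0.06,-0.004,0.02,-0.08],
    [1,0.06,-0.004,0.02,-0.08],
    [1,0.06,-0.004,0.02,-0.08],
  ],
)

```text
clock: 11.65
tcp_pos: [0.4495, 0.1994, 0.2402]
orientation: [-0.0, 0.716, 0.698, -0.001]
force: [-0.2, -0.7, -0.3]
grip_width: 0.0856
finger_force: 0.0
```

```bash
python3 - <<'E'
from h import *
from station import robot
s=robot.observe();r=robot.get_image("wrist")
uv=proj(r,[[.454,.3104,.006],[.4525,.2225,.04]],s);print(uv)
c,g,y=disc(r,s,uv[0],uv[1],.045)
u=np.array([np.cos(np.radians(y)),np.sin(np.radians(y))])
p=c-u*.0885
go(s,[*p,.026],y)
E
```

```text
[[255.6184  57.2967]
 [256.3925 147.448 ]]
centre [0.4544 0.311 ] r 0.04521546776424674 handle [0.4535 0.2281] dist 0.08292406098693304 yaw 89.4107336930487 757 ((257.5, 141.5), (39.0, 19.0), 90.0)
t11.65 yaw0 88.56 tcp [0.4495 0.1994 0.2402] tilt [-0.0009 -0.0006 -1.    ] -> shift [0.0467 0.0071 0.4284] twist -0.010
```

Request:
arm_command(
  plan=[
    [1,0.03,0.007,0.05,-0.01],
    [1,0.047,0.007,0.13,-0.01],
    [1,0.047,0.007,0.21,-0.01],
    [1,0.047,0.007,0.29,-0.01],
    [1,0.047,0.007,0.36,-0.01],
    [1,0.047,0.007,0.41,-0.01],
    [1,0.047,0.007,0.428,-0.01],
    [1,0.047,0.007,0.428,-0.01],
    [0,0.047,0.007,0.428,-0.01],
    [0,0.047,0.007,0.428,-0.01],
  ],
  squeeze=80,
)

```text
clock: 12.53
tcp_pos: [0.4551, 0.2229, 0.0284]
orientation: [0.0, 0.711, 0.704, 0.001]
force: [-0.1, -0.7, -0.1]
grip_width: 0.0637
finger_force: 0.0
```

Request:
arm_command(
  plan=[
    [0,0,0,0,0],
    [0,0,0,0,0],
    [0,0,0,0,0],
    [0,0,0,0,0],
    [0,0,0,0,0],
    [0,0,0,0,0],
  ],
)

```text
clock: 13.03
tcp_pos: [0.4542, 0.2231, 0.0279]
orientation: [0.0, 0.71, 0.704, 0.001]
force: [-1.2, -2.0, 9.6]
grip_width: 0.0188
finger_force: 77.8
```

Request:
arm_command(
  plan=[
    [0,0,0,-0.05,0],
    [0,0,0,-0.12,0],
    [0,0,0,-0.2,0],
    [0,0,0,-0.28,0],
    [0,0,0,-0.36,0],
    [0,0,0,-0.43,0],
    [0,0,0,-0.46,0],
    [0,0,0,-0.46,0],
    [0,0,0,-0.46,0],
  ],
)

```text
clock: 13.78
tcp_pos: [0.4536, 0.2228, 0.2574]
orientation: [0.0, 0.71, 0.704, 0.001]
force: [-0.7, 0.8, -2.0]
grip_width: 0.0183
finger_force: 78.7
```

```bash
cat >> h.py <<'E'
def held(r,s,D,R_):
    A=rot(s["orientation"])
    v,u=np.mgrid[0:384:2,0:512:2];ii=np.c_[u.ravel(),v.ravel()]
    P=pts(r,ii,s);L=(P-s["tcp_pos"])@A
    m=(r["depth"][ii[:,1],ii[:,0]]>0)&(abs(L[:,2]-.02)<.025)&(np.hypot(L[:,0]-D,L[:,1])<R_+.005)
    K=L[m];x=np.linalg.lstsq(np.c_[K[:,:2],np.ones(len(K))],K[:,2],rcond=None)[0]
    w=K[np.hypot(K[:,0]-D,K[:,1])>0];print("n",m.sum(),"top z=ax+by+c",x,"y",K[:,1].min(),K[:,1].max(),"x",K[:,0].min(),K[:,0].max(),"tilt",A[:,2])
E
python3 - <<'E'
from h import *
from station import robot
s=robot.observe();r=robot.get_image("wrist");print(s["grip_width"],s["finger_force"])
held(r,s,.0885,.045)
go(s,W(-.015-.15-.0885,0,.255),11.3)
E
```

```text
0.0183267276890974 78.6942994594574
n 6591 top z=ax+by+c [0.0008 0.002  0.0224] y -0.04492954906147318 0.04427717544857618 x 0.038539595914761256 0.11270724668223893 tilt [ 0.0018  0.0007 -1.    ]
t13.78 yaw0 89.50 tcp [0.4536 0.2228 0.2574] tilt [ 0.0018  0.0007 -1.    ] -> shift [-0.8951  0.1778  0.0044] twist 0.869
```

Request:
arm_command(
  plan=[
    [0,-0.08,0.015,0,0.07],
    [0,-0.16,0.03,0,0.15],
    [0,-0.24,0.047,0,0.23],
    [0,-0.32,0.063,0,0.31],
    [0,-0.4,0.08,0,0.39],
    [0,-0.48,0.095,0,0.47],
    [0,-0.56,0.11,0,0.55],
    [0,-0.64,0.127,0,0.63],
    [0,-0.72,0.143,0,0.71],
    [0,-0.8,0.16,0,0.79],
  ],
)

```text
clock: 14.67
tcp_pos: [0.5287, -0.1795, 0.254]
orientation: [-0.001, 0.987, 0.16, -0.002]
force: [1.2, 1.0, -0.8]
grip_width: 0.0185
finger_force: 78.6
```

```bash
python3 - <<'E'
from h import *
from station import robot
s=robot.observe()
go(s,W(-.015-.12-.0885,0,.2475),11.3)
E
```

```text
t14.67 yaw0 18.37 tcp [ 0.5287 -0.1795  0.254 ] tilt [-0.0045  0.0017 -1.    ] -> shift [0.0496 0.1009 0.0126] twist 0.079
```

Request:
arm_command(
  plan=[
    [0,0.02,0.05,0.01,0.06],
    [0,0.04,0.09,0.014,0.078],
    [0,0.04,0.09,0.014,0.078],
    [0,0.04,0.09,0.014,0.078],
    [0,0.04,0.09,0.014,0.078],
  ],
)

```text
clock: 15.08
tcp_pos: [0.562, -0.2132, 0.2475]
orientation: [-0.001, 0.995, 0.102, -0.002]
force: [-0.9, 0.1, -1.2]
grip_width: 0.0183
finger_force: 78.6
```

```bash
python3 - <<'E'
from h import *
from station import robot
s=robot.observe();r=robot.get_image("wrist");held(r,s,.0885,.045);print(local(s["tcp_pos"]))
go(s,W(-.016-.09-.0885,0,.2465),11.3)
E
```

```text
n 6583 top z=ax+by+c [0.0024 0.0014 0.0223] y -0.04506494532220568 0.044370036412808636 x 0.038684154710875364 0.11201461480830163 tilt [-0.0041  0.0018 -1.    ]
[-0.2281  0.0074  0.2475]
t15.08 yaw0 11.75 tcp [ 0.562  -0.2132  0.2475] tilt [-0.0041  0.0018 -1.    ] -> shift [0.0671 0.0154 0.0018] twist 0.005
```

Request:
arm_command(
  plan=[
    [0,0.03,0.015,0.002,0.005],
    [0,0.055,0.015,0.002,0.005],
    [0,0.066,0.015,0.002,0.005],
    [0,0.066,0.015,0.002,0.005],
    [0,0.066,0.015,0.002,0.005],
  ],
)

```text
clock: 15.55
tcp_pos: [0.5972, -0.2139, 0.2486]
orientation: [-0.0, 0.995, 0.099, -0.0]
force: [0.2, 0.0, -1.4]
grip_width: 0.0189
finger_force: 78.6
```

```bash
python3 - <<'E'
from h import *
from station import robot
s=robot.observe();print(local(s["tcp_pos"]),s["force"])
go(s,W(-.015-.020-.0885,0.0005,.2465),11.3)
E
```

```text
[-0.1938 -0.0001  0.2486] [ 0.1767  0.0376 -1.4214]
t15.55 yaw0 11.35 tcp [ 0.5972 -0.2139  0.2486] tilt [-0.0007  0.0002 -1.    ] -> shift [ 0.1406 -0.0011  0.0041] twist 0.001
```

Request:
arm_command(
  plan=[
    [0,0.01,-0.001,0.004,0],
    [0,0.03,-0.001,0.004,0],
    [0,0.05,-0.001,0.004,0],
    [0,0.075,-0.001,0.004,0],
    [0,0.1,-0.001,0.004,0],
    [0,0.125,-0.001,0.004,0],
    [0,0.138,-0.001,0.004,0],
    [0,0.14,-0.001,0.004,0],
    [0,0.14,-0.001,0.004,0],
    [0,0.14,-0.001,0.004,0],
  ],
)

```text
clock: 16.38
tcp_pos: [0.6655, -0.2006, 0.2465]
orientation: [-0.0, 0.995, 0.098, -0.0]
force: [-0.0, 0.8, -0.5]
grip_width: 0.0187
finger_force: 78.6
```

```bash
python3 - <<'E'
from h import *
from station import robot
s=robot.observe();print(local(s["tcp_pos"]),s["force"],s["wrist_torque"])
go(s,W(-.015-.020-.0885,0.0005,.2385),11.3)
t=robot.get_image("scene");cv2.imwrite("pics/w8.png",cv2.resize(t["image"][100:244,270:462],(768,576))[:,:,::-1])
E
```

```text
[-0.1242 -0.0004  0.2465] [-0.0055  0.7561 -0.5025] [-0.0344  0.0956  0.0152]
t16.38 yaw0 11.26 tcp [ 0.6655 -0.2006  0.2465] tilt [-0.0008  0.0001 -1.    ] -> shift [ 0.0014 -0.0019  0.016 ] twist -0.000
```

View pics/w8.png

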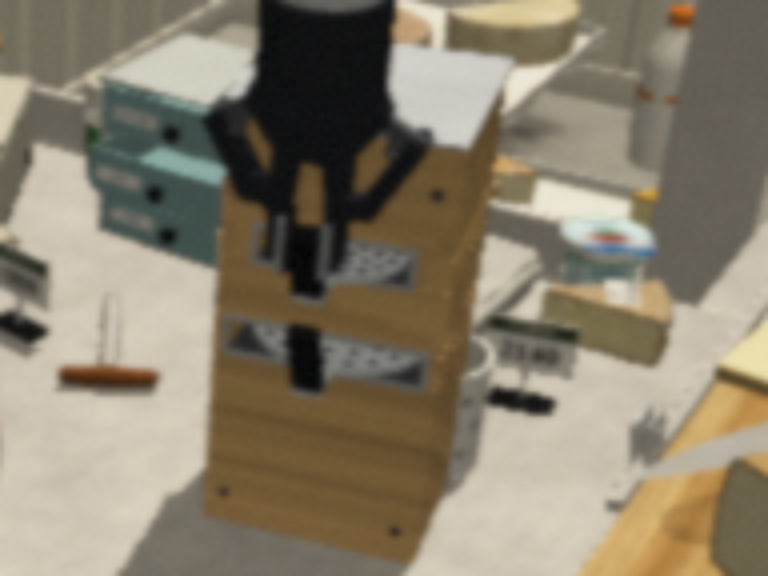

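Request:
arm_command(
  plan=[
    [0,0,-0.001,0.006,0],
    [0,0,-0.001,0.012,0],
    [0,0,-0.001,0.016,0],
    [0,0,-0.001,0.016,0],
    [0.6,0,-0.001,0.016,0],
    [0.6,0,-0.001,0.016,0],
    [0.6,0,-0.001,0.016,0],
    [0.6,0,-0.001,0.016,0],
    [0.6,0,-0.001,0.016,0],
  ],
)

```text
clock: 17.18
tcp_pos: [0.6659, -0.2001, 0.239]
orientation: [0.0, 0.995, 0.098, 0.0]
force: [-0.5, 0.1, 0.5]
grip_width: 0.0513
finger_force: 0.0
```

Request:
arm_command(
  plan=[
    [0.6,-0.03,0,0,0],
    [0.6,-0.08,0,0,0],
    [0.6,-0.12,0,0,0],
    [0.3,-0.14,0,-0.015,0],
    [0,-0.14,0,-0.033,0],
    [0,-0.14,0,-0.033,0],
    [0,-0.14,0,-0.033,0],
    [0,-0.14,0,-0.033,0],
  ],
)

```text
clock: 17.85
tcp_pos: [0.5983, -0.2137, 0.2558]
orientation: [0.0, 0.995, 0.098, 0.001]
force: [-0.6, -0.1, 0.1]
grip_width: -0.0002
finger_force: 0.0
```

```bash
python3 - <<'E'
from h import *
from station import robot
s=robot.observe();r=robot.get_image("wrist")
print(local(s["tcp_pos"]),s["force"],s["grip_width"])
handle(r,s,210)
go(s,W(-.133,0,.255),11.3)
E
```

```text
[-0.1926 -0.0001  0.2558] [-0.6227 -0.1085  0.1267] -0.00022659587139664203
handle n 1408 x [-181.9575 -138.6181 -132.9668] y [-8.673   0.6616  9.9126] ztop 273.3257033475478 implied centre x -63.357461573031884
t17.85 yaw0 11.29 tcp [ 0.5983 -0.2137  0.2558] tilt [ 0.0015 -0.0005 -1.    ] -> shift [ 0.1192 -0.0003  0.0018] twist -0.000
```

Request:
arm_command(
  plan=[
    [0,0.03,0,0,0],
    [0,0.06,0,0,0],
    [0,0.075,0,0,0],
    [0,0.085,0,0,0],
    [0,0.095,0,0,0],
    [0,0.104,0,0,0],
    [0,0.112,0,0,0],
    [0,0.118,0,0,0],
    [0,0.118,0,0,0],
  ],
)

```text
clock: 18.65
tcp_pos: [0.6555, -0.2021, 0.2552]
orientation: [0.0, 0.995, 0.098, 0.0]
force: [0.2, -0.2, -0.2]
grip_width: 0.0002
finger_force: 0.1
```

Request:
arm_command(
  plan=[
    [0,0.003,0,0,0],
    [0,0.006,0,0,0],
    [0,0.008,0,0,0],
    [0,0.01,0,0,0],
    [0,0.01,0,0,0],
  ],
)

```text
clock: 19.07
tcp_pos: [0.6588, -0.2016, 0.2553]
orientation: [0.0, 0.995, 0.098, -0.001]
force: [-6.7, -1.8, 3.9]
grip_width: -0.0004
finger_force: 3.5
```

```bash
python3 - <<'E'
from h import *
from station import robot
s=robot.observe();r=robot.get_image("wrist")
print(local(s["tcp_pos"]),s["force"]);handle(r,s,210)
E
```

```text
[-0.131  -0.0001  0.2553] [-6.714  -1.8237  3.9051]
handle n 1197 x [-121.9752 -114.8889 -109.9409] y [-8.8006  0.2912  9.5402] ztop 273.46250863441065 implied centre x -3.3752371729792827
```

```bash
python3 - <<'E'
from h import *
from station import robot
s=robot.observe();r=robot.get_image("wrist")
v,u=np.mgrid[0:384,0:512];ii=np.c_[u.ravel(),v.ravel()];k=r["depth"].ravel()>0;ii=ii[k]
P=pts(r,ii,s);q=P[:,:2]-O;L=np.c_[q@EX,q@EY,P[:,2]]*1000
m=(abs(L[:,1]-.3)<1)&(L[:,2]>195)&(L[:,2]<285)&(L[:,0]<-40)
o=np.argsort(ii[m][:,1]);K=np.c_[ii[m],L[m]][o];print(K[::8].round(1))
m=(abs(L[:,1])<20)&(abs(L[:,1])>0)&(L[:,0]>-70)&(L[:,0]<-45)&(L[:,2]>195)&(L[:,2]<240)
print(m.sum())
E
```

```text
[[ 253.   158.   -89.2    0.8  226.7]
 [ 254.   160.   -90.1    0.3  227.4]
 [ 254.   162.   -90.7    0.3  229.8]
 [ 255.   164.   -91.6   -0.2  230.3]
 [ 255.   166.   -92.2   -0.2  232.2]
 [ 254.   168.   -93.5    0.3  230.8]
 [ 252.   170.   -94.     1.3  233.5]
 [ 255.   171.   -94.2   -0.2  234.8]
 [ 253.   173.   -95.     0.8  235.5]
 [ 256.   174.   -95.6   -0.7  235. ]
 [ 254.   176.   -96.4    0.3  236.2]
 [ 252.   178.   -97.2    1.3  236.7]
 [ 255.   179.   -97.5   -0.2  237.5]
 [ 253.   181.   -98.2    0.8  239. ]
 [ 256.   182.   -98.4   -0.6  240. ]
 [ 254.   184.   -99.3    0.3  240.5]
 [ 252.   186.  -100.     1.3  241.3]
 [ 255.   187.  -100.6   -0.2  240.9]
 [ 253.   189.  -101.3    0.8  242. ]
 [ 256.   190.  -101.4   -0.6  243.6]
 [ 254.   192.  -102.3    0.3  243.7]
 [ 252.   194.  -102.8    1.3  245.5]
 [ 255.   195.  -103.1   -0.1  246.2]
 [ 253.   197.  -103.7    0.8  247.2]
 [ 256.   198.  -104.3   -0.6  246.7]
 [ 254.   200.  -104.7    0.3  248.5]
 [ 252.   202.  -105.4    1.2  249.4]
 [ 255.   203.  -106.1   -0.1  248.8]
 [ 253.   205.  -106.8    0.8  249.5
[... 786 characters left out ...]
  1.2  257.3]
 [ 255.   240.  -120.3   -0.1  258.2]
 [ 253.   242.  -119.7    0.8  261.7]
 [ 256.   243.  -119.8   -0.5  262.7]
 [ 254.   245.  -119.8    0.4  264.5]
 [ 252.   247.  -120.1    1.2  265.9]
 [ 255.   248.  -120.1   -0.1  266.9]
 [ 253.   250.  -120.1    0.8  268.9]
 [ 256.   251.  -120.    -0.5  270.1]
 [ 254.   253.  -119.4    0.4  273.1]
 [ 252.   255.  -119.8    1.2  274.1]
 [ 255.   256.  -119.6   -0.   275.3]
 [ 253.   258.  -119.8    0.7  276.6]
 [ 256.   259.  -120.1   -0.4  276.9]
 [ 254.   261.  -119.6    0.4  279.7]
 [ 252.   263.  -119.4    1.1  281.5]
 [ 255.   264.  -119.8   -0.   281.7]
 [ 253.   266.  -119.5    0.7  283.7]
 [ 256.   267.  -120.1   -0.4  283.4]]
0
```

Request:
arm_command(
  plan=[
    [0,-0.03,0,0,0],
    [0,-0.06,0,0,0],
    [0,-0.1,0,0,0],
    [0,-0.12,0,0,0],
    [0,-0.12,0,0,0],
    [0,-0.12,0,0,0],
  ],
)

```text
clock: 19.67
tcp_pos: [0.6015, -0.2131, 0.2557]
orientation: [0.0, 0.995, 0.098, 0.001]
force: [0.1, -0.1, 0.2]
grip_width: -0.0002
finger_force: 0.0
```

```bash
cat >> h.py <<'E'
def prof(zlo,zhi):
    from station import robot
    s=robot.observe();r=robot.get_image("wrist");T=local(s["tcp_pos"])*1000
    v,u=np.mgrid[0:384,0:512];ii=np.c_[u.ravel(),v.ravel()];k=r["depth"].ravel()>0;ii=ii[k]
    P=pts(r,ii,s);q=P[:,:2]-O;L=np.c_[q@EX,q@EY,P[:,2]]*1000
    m=(abs(L[:,1]-.5)<7)&(L[:,2]>zlo)&(L[:,2]<zhi)&(L[:,0]<-50)&(L[:,0]>T[0]+12)
    K=L[m]; t=np.argmax(K[:,2]);print("tcp",T,s["force"],"n",len(K),"zmax",np.percentile(K[:,2],99.5),"xmin",np.percentile(K[:,0],.5))
    for lo in range(-150,-49,5):
        w=K[(K[:,0]>=lo)&(K[:,0]<lo+5)]
        if len(w)>20: print(lo+2.5,np.median(w[:,2]).round(1),len(w),end=" | ")
    print()
    return s
E
python3 - <<'E'
from h import *
prof(195,290)
E
```

```text
tcp [-189.3729   -0.2328  255.721 ] [ 0.0582 -0.0577  0.2274] n 3653 zmax 260.66736479803444 xmin -123.82043907674883
-122.5 255.6 345 | -117.5 259.0 461 | -112.5 257.2 459 | -107.5 250.4 410 | -102.5 243.6 363 | -97.5 237.2 318 | -92.5 230.5 309 | -87.5 224.1 270 | -82.5 217.7 231 | -77.5 210.6 293 | -72.5 211.1 194 |
```

Request:
arm_command(
  plan=[
    [0.6,0,0,0.02,0],
    [0.6,0,0,0.047,0],
    [0.6,0,0,0.047,0],
    [0.6,0,0,0.047,0],
    [0.6,0.04,0,0.047,0],
    [0.6,0.08,0,0.047,0],
    [0.6,0.11,0,0.047,0],
    [0.6,0.13,0,0.047,0],
    [0.6,0.142,0,0.047,0],
    [0.6,0.142,0,0.047,0],
  ],
)

```text
clock: 20.55
tcp_pos: [0.6717, -0.1988, 0.2318]
orientation: [0.0, 0.995, 0.098, 0.0]
force: [-0.6, -0.0, -0.2]
grip_width: 0.0509
finger_force: 0.0
```

Request:
arm_command(
  plan=[
    [0.6,0,0,0,0],
    [0,0,0,0,0],
    [0,0,0,0,0],
    [0,0,0,0,0],
    [0,0,0,0,0],
    [0,0,0,0,0],
    [0,0,0,0,0],
    [0,0,0,0,0],
  ],
  squeeze=30,
)

```text
clock: 21.22
tcp_pos: [0.6701, -0.1993, 0.2319]
orientation: [0.0, 0.995, 0.098, -0.0]
force: [-3.4, -1.5, 2.2]
grip_width: 0.0191
finger_force: 32.1
```

```bash
python3 - <<'E'
from h import *
s=prof(195,290);print(s["grip_width"],s["finger_force"],s["wrist_torque"])
E
```

```text
tcp [-119.3974   -0.1539  231.9059] [-3.3776 -1.5316  2.2019] n 266 zmax 251.29201158003633 xmin -107.38687123747096
-107.5 248.8 266 | 
0.019077879624212084 32.062209248542786 [-0.165   0.6075 -0.063 ]
```

Request:
arm_command(
  plan=[
    [0,-0.006,0,-0.002,0],
    [0,-0.012,0,-0.006,0],
    [0,-0.014,0,-0.012,0],
    [0,-0.016,0,-0.018,0],
    [0,-0.016,0,-0.022,0],
    [0,-0.016,0,-0.022,0],
  ],
)

```text
clock: 21.77
tcp_pos: [0.6629, -0.2007, 0.2433]
orientation: [0.0, 0.995, 0.098, 0.0]
force: [0.5, 0.1, -2.6]
grip_width: 0.0192
finger_force: 31.5
```

```bash
python3 - <<'E'
from h import *
s=prof(195,290);print(s["grip_width"],s["finger_force"],s["wrist_torque"])
E
```

```text
tcp [-126.7534   -0.0539  243.2818] [ 0.5346  0.1197 -2.6298] n 2060 zmax 261.40617380720323 xmin -114.64935429525951
-112.5 257.3 602 | -107.5 250.0 565 | -102.5 242.6 510 | -97.5 235.4 383 | 
0.01919370423186578 31.458433270454407 [-0.0459  0.2905  0.0287]
```

Request:
arm_command(
  plan=[
    [0,0,0,-0.006,0],
    [0,0,0,-0.012,0],
    [0,0,0,-0.018,0],
    [0,0,0,-0.022,0],
    [0,0,0,-0.022,0],
  ],
)

```text
clock: 22.23
tcp_pos: [0.6632, -0.2008, 0.2546]
orientation: [0.0, 0.995, 0.098, 0.0]
force: [0.1, 0.0, -2.2]
grip_width: 0.0194
finger_force: 31.4
```

```bash
python3 - <<'E'
from h import *
s=prof(195,300);print(s["grip_width"],s["finger_force"],s["wrist_torque"])
E
```

```text
tcp [-126.5079   -0.1778  254.5508] [ 0.0967  0.0398 -2.2055] n 2334 zmax 271.70165492391334 xmin -114.42250544340612
-112.5 267.1 610 | -107.5 258.5 579 | -102.5 249.5 502 | -97.5 240.4 453 | -92.5 233.7 190 | 
0.01941659501089095 31.383631825447083 [0.0251 0.1552 0.0175]
```

Request:
arm_command(
  plan=[
    [0,0,0,-0.005,0],
    [0,0,0,-0.01,0],
    [0,0,0,-0.01,0],
    [0,0,0,-0.01,0],
  ],
)

```text
clock: 22.62
tcp_pos: [0.6628, -0.2007, 0.259]
orientation: [0.0, 0.995, 0.098, 0.0]
force: [-0.1, -0.5, -1.9]
grip_width: 0.0191
finger_force: 31.4
```

```bash
python3 - <<'E'
from h import *
s=prof(195,300);print(s["grip_width"],s["finger_force"],s["wrist_torque"])
E
```

```text
tcp [-126.8622   -0.0753  258.9733] [-0.1209 -0.5239 -1.8902] n 2446 zmax 275.634000710163 xmin -114.78429198146068
-112.5 270.5 675 | -107.5 260.8 580 | -102.5 251.2 497 | -97.5 241.5 440 | -92.5 231.2 254 | 
0.019096406240071293 31.406618356704712 [-0.0317  0.2526  0.021 ]
```

Request:
arm_command(
  plan=[
    [0,0,0,0,0],
    [0,0,0,0.006,0],
    [0,0,0,0.012,0],
    [0,0,0,0.018,0],
    [0,0,0,0.024,0],
    [0,0.006,0,0.026,0],
    [0,0.014,0,0.026,0],
    [0,0.02,0,0.026,0],
    [0,0.02,0,0.026,0],
  ],
  squeeze=80,
)

```text
clock: 23.42
tcp_pos: [0.6736, -0.1986, 0.2459]
orientation: [0.0, 0.995, 0.098, 0.0]
force: [-0.5, 0.1, -0.5]
grip_width: 0.0182
finger_force: 78.4
```

```bash
python3 - <<'E'
from h import *
s=prof(195,300);print(s["grip_width"],s["finger_force"],s["wrist_torque"])
E
```

```text
tcp [-115.8864   -0.0653  245.8864] [-0.5318  0.1188 -0.5455] n 610 zmax 262.94954068434333 xmin -103.87020861939675
-102.5 257.9 533 | -97.5 253.9 77 | 
0.018166129725153687 78.42427611351013 [-0.0424  0.0902  0.0204]
```

Request:
arm_command(
  plan=[
    [0,0,0,0.002,0],
    [0,0,0,0.004,0],
    [0,0,0,0.005,0],
    [0,0,0,0.005,0],
  ],
)

```text
clock: 23.8
tcp_pos: [0.6725, -0.1987, 0.2432]
orientation: [-0.0, 0.995, 0.098, -0.0]
force: [-0.5, 0.4, -1.1]
grip_width: 0.0183
finger_force: 78.7
```

Request:
arm_command(
  plan=[
    [0,0,0,0.002,0],
    [0,0,0,0.003,0],
    [0,0,0,0.003,0],
    [0,0,0,0.003,0],
  ],
)

```text
clock: 24.13
tcp_pos: [0.6726, -0.1988, 0.2426]
orientation: [0.0, 0.995, 0.098, 0.0]
force: [-4.7, -0.4, 4.8]
grip_width: 0.0186
finger_force: 79.3
```

Request:
arm_command(
  plan=[
    [0.3,0,0,0,0],
    [0.6,0,0,0,0],
    [0.6,0,0,0,0],
    [0.6,0,0,0,0],
    [0.6,-0.03,0,0,0],
    [0.6,-0.07,0,0,0],
    [0.6,-0.11,0,0,0],
    [0.6,-0.14,0,0,0],
    [0.3,-0.14,0,-0.02,0],
    [0,-0.14,0,-0.024,0],
  ],
)

```text
clock: 24.97
tcp_pos: [0.6045, -0.2128, 0.2554]
orientation: [0.0, 0.995, 0.098, 0.001]
force: [0.7, -0.2, 0.6]
grip_width: 0.0278
finger_force: 0.0
```

```bash
python3 - <<'E'
from h import *
s=prof(195,300);print(s["grip_width"]);go(s,W(-.135,0,.258),11.3)
E
```

```text
tcp [-186.3916   -0.4778  255.4491] [ 0.7449 -0.179   0.5739] n 3774 zmax 271.84945841910604 xmin -119.57286943167983
-117.5 268.1 495 | -112.5 270.5 581 | -107.5 267.1 498 | -102.5 257.3 418 | -97.5 247.4 343 | -92.5 237.6 298 | -87.5 227.4 243 | -82.5 216.1 248 | -77.5 215.6 330 | -72.5 215.6 320 | 
0.027841457825815645
t24.97 yaw0 11.22 tcp [ 0.6045 -0.2128  0.2554] tilt [ 0.002  -0.0006 -1.    ] -> shift [ 0.1028 -0.0011 -0.0049] twist -0.001
```

Request:
arm_command(
  plan=[
    [0,0,0,0,0],
    [0,0.04,0,0,0],
    [0,0.07,0,0,0],
    [0,0.09,0,0,0],
    [0,0.1,0,0,0],
    [0,0.106,0,0,0],
    [0,0.11,0,0,0],
    [0,0.112,0,0,0],
    [0,0.114,0,0,0],
    [0,0.114,0,0,0],
  ],
)

```text
clock: 25.85
tcp_pos: [0.6596, -0.2014, 0.2537]
orientation: [-0.0, 0.995, 0.098, -0.0]
force: [-0.0, 0.3, 0.4]
grip_width: -0.0001
finger_force: 0.1
```

Request:
arm_command(
  plan=[
    [0,0.001,0,0,0],
    [0,0.002,0,0,0],
    [0,0.003,0,0,0],
    [0,0.003,0,0,0],
  ],
)

```text
clock: 26.18
tcp_pos: [0.6614, -0.201, 0.2539]
orientation: [0.0, 0.995, 0.098, 0.0]
force: [-0.9, 0.0, 0.1]
grip_width: 0.0001
finger_force: 0.3
```

Request:
arm_command(
  plan=[
    [0,0.001,0,0,0],
    [0,0.002,0,0,0],
    [0,0.003,0,0,0],
    [0,0.003,0,0,0],
  ],
)

```text
clock: 26.52
tcp_pos: [0.6619, -0.2009, 0.2537]
orientation: [-0.0, 0.995, 0.098, -0.001]
force: [-5.0, -0.6, 2.8]
grip_width: -0.0
finger_force: 2.9
```

Request:
arm_command(
  plan=[
    [0,-0.04,0,0,0],
    [0,-0.1,0,0,0],
    [0,-0.14,0,0,0],
    [0,-0.14,0,0,0],
    [0,-0.14,0,0,0],
  ],
)

```text
clock: 26.93
tcp_pos: [0.5941, -0.2146, 0.2543]
orientation: [0.0, 0.995, 0.098, 0.001]
force: [0.2, -0.8, 0.6]
grip_width: -0.0001
finger_force: 0.0
```

```bash
python3 - <<'E'
from h import *
s=prof(195,300)
from station import robot
r=robot.get_image("wrist");handle(r,s,210)
# bystanders via scene colours vs start
d=pickle.load(open("d0.pkl","rb"))["scene"]["image"].astype(int);n=robot.get_image("scene")["image"].astype(int)
for k,(u,v) in dict(tape=(365,271),lamb=(293,312),jar=(257,205)).items():
    print(k,abs(n-d)[v-12:v+12,u-15:u+15].mean())
E
```

```text
tcp [-196.9601   -0.2551  254.3254] [ 0.214  -0.7644  0.5966] n 3117 zmax 299.6874298287507 xmin -184.90702323796089
-117.5 266.6 267 | -112.5 268.5 793 | -107.5 270.6 622 | -102.5 264.0 407 | -97.5 253.8 331 | -92.5 243.9 272 | -87.5 234.4 233 | -82.5 228.2 42 | 
handle n 2865 x [-186.2764 -110.0694  -99.354 ] y [-9.1736  0.1621  9.5376] ztop 271.885210449783 implied centre x -67.6763735685173
tape 5.965740740740741
lamb 45.65046296296296
jar 4.688888888888889
```

Request:
arm_command(
  plan=[
    [0,-0.06,0,0.03,0],
    [0,-0.1,0,0.1,0],
    [0,-0.1,0,0.14,0],
    [0,-0.1,0,0.14,0],
    [0,-0.1,0,0.14,0],
    [0,-0.1,0,0.14,0],
  ],
)

```text
clock: 27.58
tcp_pos: [0.5471, -0.2244, 0.185]
orientation: [0.001, 0.995, 0.098, 0.001]
force: [-0.8, -0.0, -0.5]
grip_width: 0.0
finger_force: 0.0
```

```bash
python3 - <<'E'
from h import *
from station import robot
s=prof(130,206);prof(206,300)
r=robot.get_image("scene")
im=r["image"].astype(int);m=(im[:,:,0]>200)&(im[:,:,0]-im[:,:,2]>25)
d=pickle.load(open("d0.pkl","rb"))["scene"]["image"].astype(int)
for i in (im,d): print(i[312,283:303:5].tolist())
E
```

```text
Traceback (most recent call last):
  File "h.py", line 75, in prof
    K=L[m]; t=np.argmax(K[:,2]);print("tcp",T,s["force"],"n",len(K),"zmax",np.percentile(K[:,2],99.5),"xmin",np.percentile(K[:,0],.5))
              ~~~~~~~~~^^^^^^^^
ValueError: attempt to get argmax of an empty sequence
```

```bash
python3 - <<'E'
from h import *
from station import robot
r=robot.get_image("scene");im=r["image"].astype(int)
d=pickle.load(open("d0.pkl","rb"))["scene"]["image"].astype(int)
print(im[312,283:303:5].tolist(),d[312,283:303:5].tolist())
ii=np.argwhere((r["depth"]>0)&(im.max(2)<60))[:,::-1];P=pts(r,ii);q=P[:,:2]-O;L=np.c_[q@EX,q@EY,P[:,2]]*1000
for z in (140,210):
    m=(L[:,2]>z+8)&(L[:,2]<z+66)&(abs(L[:,1])<25)&(L[:,0]<-65)&(L[:,0]>-150);K=L[m]
    print(z,m.sum(),K.min(0),K.max(0),np.median(K,0))
E
```

```text
[[143, 134, 110], [150, 139, 116], [152, 143, 119], [155, 144, 121]] [[168, 157, 131], [182, 171, 143], [196, 183, 154], [205, 192, 163]]
140 42 [-120.1202   -9.6176  150.4192] [-89.6934   9.9563 200.8064] [-112.5158   -0.1206  186.7667]
210 32 [-115.3509   -9.5406  220.4586] [-90.9004  -5.1586 271.9418] [-101.2087   -8.4855  243.7733]
```

```bash
python3 -c "
from station import robot
print(robot.hand_in())"
```

```text
the job is handed in; nothing more can be done
None
```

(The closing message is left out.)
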